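# Tip the jammed pin over and flip the feeder cover shut

## Task

A brass pin is standing on end in the feeder's channel: with the fingertips push it over towards the red stop block at the outlet, so that it lies flat in the channel with its thin nose pointing at the block. Then flip the clear cover over by pushing on its back until it is fully shut over the channel. Only push, never pick anything up, and leave the other pin in the channel, the spare pin, the oil bottle and the screwdriver where they are.

Things in the scene. Friction and masses are not known exactly. Their poses are not given: they have to be found in the camera images.
- feeder: Fixed vibratory feeder; origin at table level under the middle of its straight track. x runs along the track, downstream to the outlet; y across it, away from the robot; z up. Base plate 640 x 340 mm, 12 mm thick (x -420 to +220, y -90 to +250 mm). Upstream a steel bowl, 250 mm across, rim 127 mm above the table, centred at x -275, y +149 mm.
- channel (a point): Middle of the channel's floor, straight above the feeder's origin, 85 mm above the table; same axes as the feeder. The channel is open-topped and straight along x: 22 mm wide, between two black walls 22 mm high and 11 mm thick (tops 107 mm above the table).
- outlet (a point): Centre of the upstream face of the red stop block that closes the channel's outlet end, at x = +130 mm of the feeder, 94 mm above the table. The block is 25 mm long, 44 mm across, its top 130 mm above the table.
- pin: The pin to tip: turned brass pin 64 mm long, 100 g: a plain body 18 mm in diameter and 46 mm long from the foot, then a thin nose 10 mm in diameter and 16 mm long. Starts upright on its foot, nose up, in the channel between x = -35 and +35 mm of the feeder. Origin at the centre of the foot's face; its z axis points from foot to nose. It topples once leaned about 20 degrees; the channel walls reach 22 mm up its sides, the rest stands free.
- pin_nose (a point): Centre of the end of that pin's nose, 64 mm along the pin's z from its origin.
- cover (a joint): Hinge angle of the clear plastic cover (160 g), rad: 0 = fully shut, level over the channel; 1.57 = upright; 1.95 = leaning fully back towards the robot. Starts between 1.75 and 1.95 and stays there. Pushed on its back, away from the robot, it falls shut by itself once some 30 degrees past upright. It cannot shut over a standing pin; it clears a lying one.
- cover_edge (a point): Middle of the cover's free edge, which carries an orange strip 8 mm wide and 8 mm thick; about 160 mm above the table when open, 114 mm when shut. The cover is 210 mm long along the track (x = -100 to +110 mm of the feeder), 55 mm from hinge to free edge, 4 mm thick.
- cover_hinge (a point): Middle of the cover's hinge line, which runs along the channel 29 mm from its centre line on the robot's side, 110 mm above the table.
- queued_pin: Bystander: an equal pin, already lying in the channel upstream, nose downstream. Origin at the lowest point of its foot's face, on the channel's floor, x axis towards its nose. Leave it.
- spare_pin: Bystander: an equal pin standing upright on the base plate beyond the channel; origin at its foot's centre. Leave it.
- oil_bottle: Bystander: small amber oil bottle, 44 mm across and 100 mm tall, standing on the table past the outlet; origin at the centre of its underside. Leave it.
- screwdriver: Bystander: blue-handled screwdriver, 180 mm long, lying on the table on the robot's side of the feeder; origin under its middle. Leave it.
- pin_mid (a point): Point on that pin's axis 30 mm from its foot.
Not all that is in view belongs to the job. Leave any pink or turquoise look-alike of the pin alone.

How it is judged:
By the outcome, as a careful person would: the job done as asked, in the order asked, and still so for the second after the job is handed in, with the robot touching nothing.
It also fails if it takes over 48 s, if anything falls off the work surface, if the arm or the gripper's body presses on something with over 40 N, if the wrist force passes 120 N, or if a joint passes its speed limit or range.

## Robot

A 6-joint arm with a two-finger parallel gripper is mounted at the origin on the work surface. World frame = base frame: x ahead of the robot, y to its left, z up, the work surface at z = 0. Lengths are in mm, angles in rad, forces in N, time in s.
With the tool pointing down it reaches from about 350 to 775 mm from the base axis. Payload 5.5 kg.
Tool frame: the origin (TCP) lies between the finger pads; the fingertips stand 22 mm ahead of it and the grasp point (between the pads) lies 3 mm ahead of it; z points along the fingers, y is the direction in which the jaws open and shut (so a half turn about z gives the same grasp; the last joint's range is limited). The gripper opens to 85 mm and grips with 20 to 120 N. Pads are 22 mm wide; open, the fingers measure 114 mm over their backs; the gripper's body (76 mm by 85 mm) begins 54 mm behind the grasp point. The pads swing forward as they close: fully open they stand 13 mm farther back than shut.
Start: joints at [-1.246, 0.313, 0.046, 1.304, 0, 1.431], TCP at [257.742, -514.041, 253.323] pointing down, gripper open.
Joint ranges: [-2.76, 2.76], [-0.86, 1.69], [-1.03, 1.26], [-2.2, 2.34], [-1.47, 1.5], [-3.14, 3.14]. Speed limits (rad/s): [2.57, 2.57, 3.14, 3.14, 3.14, 3.14].

## Interface

Orientations are given as a unit quaternion [w, x, y, z].
In Python, from cell import * gives the robot as it stands.
- The arm moves only by the tool play_rows, never from a script. Its argument "commands" is a list that holds one entry, the list of rows, each a list of 7 numbers: the opening, from 0 (shut) to 1 (fully open), then the shift along the world's x, y, z in m, then the turn, a rotation vector about the world's x, y, z in degrees. In form: [[[fingers, tx, ty, tz, ax, ay, az], ...]]. A call has 1 to 8 rows; each row shifts and turns the commanded pose from where the row before left it; what a row does not reach is not made up. A row lasts 1/12 s, in which the tool goes at most 41.7 mm and 7.16 degrees, less where a joint would pass 70% of its speed; a pose out of reach is approached as far as the arm can. A call is refused whole if a number of a shift passes 0.0417 or a number of a turn 7.16, either way. A call with a gripper value outside its range is refused whole. The fingers move at their own pace and stop on an object; the grip force is fixed at half the most. Time passes only in rows, so rows that do not move let the fingers close. It gives the time, the measured TCP pose, the force and the opening at its end, in the units of the state.
- state(): the state, without advancing time (a new reading comes with each control period).
- camera(name): name is "scene" or "top" or "wrist"; returns a dict with "pixels" (384x512x3 uint8, blue, green, red), "z_map" (384x512 float32, mm along the optical axis (not along the pixel's ray), 0 where there is no reading), "mtx" (3x3 intrinsics, pixels), "R" (3x3) and "t" (3): a world point X has camera coordinates R X + t. Camera axes: x right, y down, z forward; pixel columns grow to the right and rows downward; lengths in mm; the calibration is good to about 2 mm. A picture is of the moment at which its call begins.
- hand_in(): hands the job in, once; it reports no verdict.
Trained networks look in a picture, given as the dict that the camera call returned (one of the last four; its "shot" number tells which), for a name from the list of things; names that differ only in an ending like _2 or _b are one class to them, and where a whole thing is asked for, a point or a joint stands for the part that bears it (a point fixed in the world has none). Each returns a list of dicts, best first, with "confidence" (0 to 1); they miss things now and then, are a little off and sometimes report something else, mostly with a low value. They report only what shows in the picture. A call takes as long as a camera call. They do not tell look-alikes from the thing itself.
- regions_of(label, picture): "region" (384x512 bool, what is visible of it) and "rect" ([left, top, width, height] in pixels, round what is visible of it).
The state is a dict: "time": time; "qpos": joint angles; "dq": joint speeds; "joint_efforts": joint torques, N m; "ee_pos": TCP position; "eef_rot": TCP orientation; "force": force on the tool from outside, world axes, zero at the start; "torque": the same for the moment, N m; "grip_width": finger opening in mm.
Only numpy, scipy, OpenCV 4.12 (cv2) and the standard library are available. Lean on these libraries where they do the work, as an engineer would, in place of code of your own. Each camera call takes 0.05 s, during which the arm holds its last target. There are 200 camera calls.

## Working session

There is one attempt and no reset: what is moved stays moved. The work goes in short steps, Python scripts to look and compute and a tool call to move; the robot and the scene stay as the last step left them, time stands still between calls to the robot, and variables do not carry over. Pictures are saved under pics/ and viewed, about 8 in all and at most 12, crops included, and the job is handed in when it is done.

Besides the shell and the picture viewer there is one more tool, called after ">>>" as name(argument=value, ...), one argument or row to a line, values as JSON. play_rows: Moves the arm, as the interface text tells. Its arguments: {"type":"object","properties":{"commands":{"type":"array"}},"required":["commands"]}

```bash
mkdir -p pics
cat > h.py <<'E'
from cell import *
import numpy as np, cv2
def world(p,u,v,z=None):
    z=p["z_map"][int(v),int(u)] if z is None else z
    c=np.linalg.inv(p["mtx"])@np.array([u,v,1.0])*z
    return p["R"].T@(c-p["t"])
def cloud(p,m):
    v,u=np.nonzero(m&(p["z_map"]>0)); z=p["z_map"][v,u]
    c=np.linalg.inv(p["mtx"])@np.vstack([u*z,v*z,z])
    return (p["R"].T@(c-np.array(p["t"])[:,None])).T
def proj(p,X):
    c=p["R"]@np.array(X)+p["t"]; c=p["mtx"]@c; return c[:2]/c[2]
E
python3 - <<'E'
from h import *
s=state(); print(s["time"],s["ee_pos"],s["eef_rot"],s["force"],s["grip_width"])
ims=[]
for n in("scene","top"):
    p=camera(n); ims.append(p["pixels"].copy())
    for l in("pin","queued_pin","spare_pin","cover","outlet","oil_bottle","screwdriver","feeder"):
        try:
            for r in regions_of(l,p)[:3]:
                c=cloud(p,r["region"]); print(n,l,round(r["confidence"],2),r["rect"],np.median(c,0).round(),np.percentile(c,3,axis=0).round(),np.percentile(c,97,axis=0).round())
        except Exception as e: print(l,e)
    cv2.imwrite(f"pics/{n}.png",cv2.resize(p["pixels"],(800,600)))
E
```

```text
0.0 [ 257.57952811 -513.56407506  252.43264266] [-8.94479199e-04  9.73113989e-01  2.30322292e-01 -8.22908502e-05] [0.44404666 0.34110856 0.50393004] 85.56228065845892
scene pin 0.71 [337.2, 243.7, 12.1, 25.1] [412. 159.  31.] [386. 139.  -1.] [418. 164.  64.]
scene pin 0.7 [254.4, 188.2, 10.1, 24.0] [539. -27. 115.] [529. -36.  87.] [545. -22. 147.]
scene pin 0.5 [306.0, 183.4, 1.4, 19.6] [358. -93.  32.] [ 323. -127.    0.] [364. -88.  61.]
scene queued_pin 0.6 [261.3, 223.3, 6.9, 14.9] [569.  55. 101.] [559.  31.  97.] [578.  74. 104.]
scene queued_pin 0.57 [256.5, 190.0, 5.1, 21.3] [538. -27. 113.] [527. -36.  87.] [545. -22. 147.]
scene spare_pin 0.52 [214.0, 200.2, 4.1, 17.5] [ 607. -143.   46.] [ 600. -151.   18.] [ 613. -139.   74.]
scene cover 0.56 [262.7, 157.6, 22.3, 66.8] [496. -35. 140.] [ 457. -138.  111.] [528.  49. 163.]
scene outlet 0.76 [143.4, 157.0, 189.7, 227.0] [680. 151.  14.] [ 482. -257.    9.] [866. 324. 127.]
scene outlet 0.32 [260.8, 221.6, 8.7, 18.6] [568.  52. 101.] [555.  21.  96.] [578.  75. 104.]
scene oil_bottle 0.68 [141.6, 154.6, 188.7, 229.4] [679.
[... 828 characters left out ...]
 41. 165.]
top cover 0.33 [249.5, 189.4, 6.6, 9.2] [533. -35. 137.] [528. -40. 112.] [539. -29. 152.]
top outlet 0.87 [93.2, 46.0, 286.0, 220.9] [641.  22.  14.] [ 432. -284.   10.] [855. 299. 129.]
top oil_bottle 0.57 [370.4, 226.9, 25.1, 21.9] [ 443. -333.   68.] [ 423. -375.    2.] [ 463. -321.  102.]
top oil_bottle 0.51 [245.3, 189.8, 10.4, 9.6] [534. -33. 135.] [528. -42. 110.] [542. -26. 151.]
top screwdriver 0.78 [201.5, 237.1, 58.4, 44.0] [415.  52.  24.] [353. -43.  14.] [441.  90.  28.]
top feeder 0.96 [93.6, 47.5, 283.6, 215.7] [641.  23.  14.] [ 432. -283.   10.] [855. 300. 129.]
top feeder 0.15 [293.4, 163.0, 8.5, 12.3] [ 601. -148.   59.] [ 596. -157.   18.] [ 609. -141.   78.]
```

View pics/top.png

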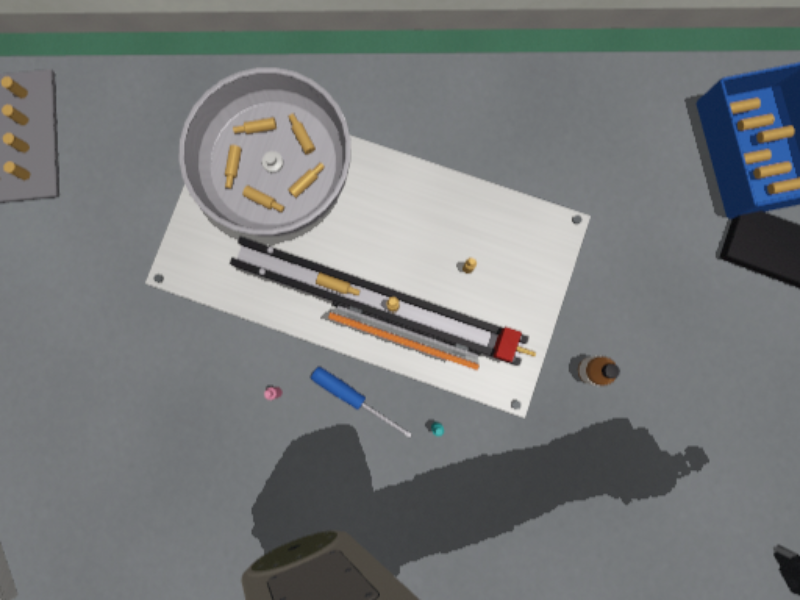

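View pics/scene.png

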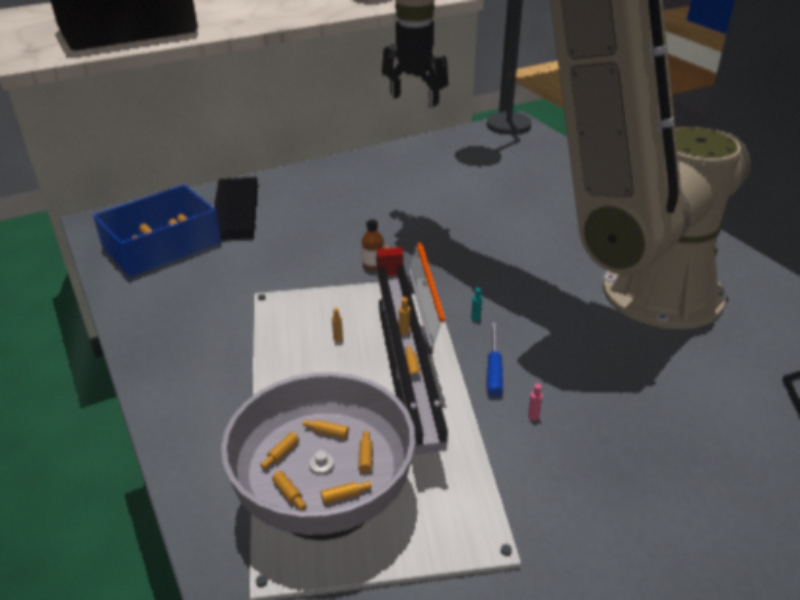

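The top view (800×600) shows:
- The brass pin standing in the channel is at (393,304), beside the clear cover with its orange strip from (330,315) to (478,366).
- The queued pin is lying at (337,285), and the spare pin stands on the plate at (470,265).
- Look-alikes: pink at (271,393) and turquoise at (438,429). Both are out on the table.

The target is the one at (393,304), since it is the only upright brass pin between the walls. I'll measure it and confirm with a crop.

Run:
```python
from h import *
P={n:camera(n) for n in("top","scene")}
for n,p in P.items():
    hsv=cv2.cvtColor(p["pixels"],cv2.COLOR_BGR2HSV); H,S,V=cv2.split(hsv)
    c=cloud(p,np.ones(H.shape,bool)); 
    full=np.zeros(H.shape+(3,)); full[p["z_map"]>0]=c; Z=full[...,2]
    box=(full[...,0]>430)&(full[...,0]<640)&(full[...,1]>-240)&(full[...,1]<120)
    o=full[box&(H<12)&(S>180)&(V>150)&(Z>140)&(Z<175)]
    r=full[box&((H<5)|(H>174))&(S>150)&(Z>118)&(Z<138)]
    w=full[box&(V<60)&(Z>100)&(Z<112)]
    for k,q in(("strip",o),("red",r),("walls",w)):
        if len(q)<5: print(n,k,len(q));continue
        m=np.median(q,0); m2=q.mean(0); u=np.linalg.svd((q-m2)[:,:2],full_matrices=False)[2][0]
        t=(q-m2)[:,:2]@u; print(n,k,len(q),m2.round(1),"dir",u.round(4),t.min().round(),t.max().round())
    b=box&(H>8)&(H<28)&(S>120)&(Z>112)&(Z<155)&(abs(full[...,1]+30)<35)&(full[...,0]>515)
    q=full[b]; print(n,"pin",len(q),q.mean(0).round(1),np.percentile(q,[3,97],axis=0).round(1).tolist())
    q=full[b&(Z>134)]; print(n,"nose",len(q),q.mean(0).round(1) if len(q) else '')
a=P["top"]["pixels"][150:250,190:350]; b=P["scene"]["pixels"][140:300,210:350]
a=cv2.resize(a,(800,500))[:, :]; 
cv2.imwrite("pics/crop.png",np.hstack([cv2.resize(a,(440,275)),cv2.resize(b,(314,275*1))]) if 0 else np.hstack([cv2.resize(P["top"]["pixels"][160:240,220:330],(440,320)),cv2.resize(P["scene"]["pixels"][150:240,220:310],(320,320))]))
```

```text
top strip 0
top red 230 [ 478.6 -190.7  130.4] dir [-0.9262  0.377 ] -21.0 20.0
top walls 883 [544.9  -6.5 107.4] dir [0.3249 0.9458] -217.0 139.0
top pin 53 [534.5 -33.3 137.8] [[527.8, -39.5, 122.6], [543.2, -26.5, 151.7]]
top nose 28 [535.  -33.8 144.8]
scene strip 119 [488.  -31.1 161.5] dir [0.3347 0.9423] -116.0 89.0
scene red 118 [ 483.  -186.2  126.9] dir [ 0.9366 -0.3505] -22.0 21.0
scene walls 713 [543.2 -15.  106.2] dir [0.3326 0.9431] -200.0 150.0
scene pin 74 [537.6 -26.8 130.5] [[528.8, -32.5, 114.5], [544.4, -21.3, 149.4]]
scene nose 22 [536.6 -28.9 143.7]
```

View pics/crop.png

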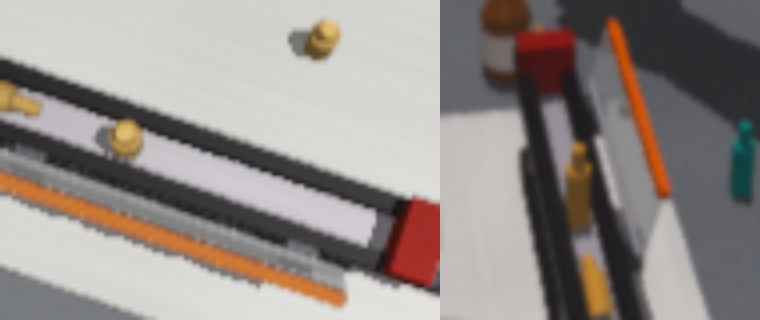

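The crop confirms it: the brass pin stands upright between the walls at top-crop (126,138), with the queued pin's nose upstream of it. Feeder origin is about (527.5, -54.6), downstream is (-0.332, -0.943), and the pin is at feeder x ≈ -25, which matches the description. Next I move to the upstream side of the pin with the fingers shut.

>>> play_rows(
  commands=[
    [[0,0.0183,0.0328,0,0,0,5.5],[0,0.0183,0.0328,0,0,0,5.5],[0,0.0183,0.0328,0,0,0,5.5],[0,0.0183,0.0328,0,0,0,5.5],[0,0.0183,0.0328,0,0,0,5.5],[0,0.0183,0.0328,0,0,0,5.5],[0,0.0183,0.0328,0,0,0,5.5],[0,0.0183,0.0328,0,0,0,5.5]],
  ],
)

```text
time: 1.67
ee_pos: [404.7, -250.0, 253.6]
eef_rot: [0.0, 0.815, 0.58, 0.0]
force: [0.9, -0.3, -0.1]
grip_width: -0.1
```

>>> play_rows(
  commands=[
    [[0,0.0183,0.0328,0,0,0,0],[0,0.0183,0.0328,0,0,0,0],[0,0.0183,0.0328,0,0,0,0],[0,0.0183,0.0328,0,0,0,0],[0,0.0183,0.0328,0,0,0,0],[0,0.0183,0.0328,0,0,0,0],[0,0.0183,0.0328,0,0,0,0],[0,0.0183,0.0328,0,0,0,0]],
  ],
)

```text
time: 2.33
ee_pos: [551.2, 12.7, 253.5]
eef_rot: [0.0, 0.816, 0.578, 0.0]
force: [1.7, -1.2, -0.3]
grip_width: 0.1
```

Run:
```python
from h import *
from scipy.spatial.transform import Rotation as R
s=state(); q=s["eef_rot"]; M=R.from_quat([q[1],q[2],q[3],q[0]]).as_matrix()
print(s["time"],s["ee_pos"].round(1) if hasattr(s["ee_pos"],'round') else s["ee_pos"],"xaxis yaw",np.degrees(np.arctan2(M[1,0],M[0,0])),"z",M[:,2].round(3),s["grip_width"],s["force"],s["qpos"])
```

```text
2.3333 [551.2  12.7 253.5] xaxis yaw 70.64351187643688 z [ 0.001 -0.    -1.   ] 0.11265653411050981 [ 1.67817374 -1.21267974 -0.25576431] [-1.22585659e-01  2.66473051e-01 -1.70785644e-02  1.28661918e+00
 -1.05116353e-04  1.78604509e+00]
```

>>> play_rows(
  commands=[
    [[0,0,0,-0.025,0,0,0],[0,0,0,-0.025,0,0,0],[0,0,0,-0.025,0,0,0],[0,0,0,-0.0225,0,0,0],[0,0,0,0,0,0,0],[0,-0.003,-0.0085,0,0,0,0],[0,-0.003,-0.0085,0,0,0,0],[0,0,0,0,0,0,0]],
  ],
)

```text
time: 3.0
ee_pos: [545.1, -8.1, 157.7]
eef_rot: [0.001, 0.816, 0.577, 0.001]
force: [0.2, -0.5, -0.2]
grip_width: -0.1
```

Run:
```python
from h import *
s=state(); print(s["ee_pos"],s["force"])
p=camera("scene"); q=camera("top"); w=camera("wrist")
cv2.imwrite("pics/c2.png",np.hstack([cv2.resize(p["pixels"][130:250,200:320],(400,400)),cv2.resize(q["pixels"][140:260,190:310],(400,400))]))
```

```text
[545.13473629  -8.12441134 157.66919372] [ 0.20673428 -0.49755788 -0.24496921]
```

View pics/c2.png

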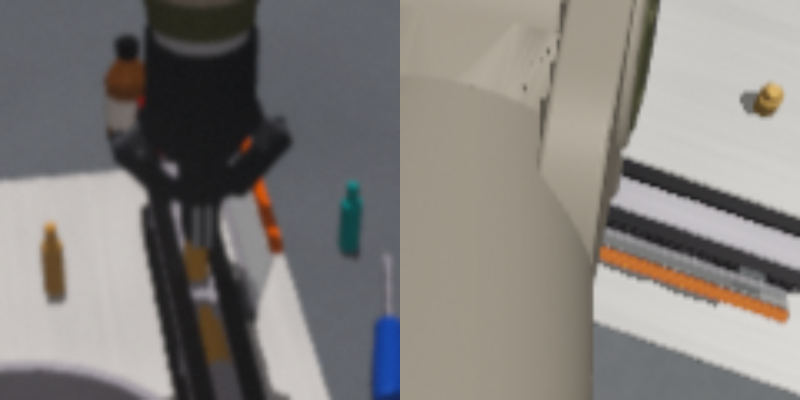

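The finger is just upstream of the pin, over the channel centreline, and the pin is untouched. The knuckles pass above the strip. Now I push.

>>> play_rows(
  commands=[
    [[0,-0.002,-0.0057,0,0,0,0],[0,-0.002,-0.0057,0,0,0,0],[0,-0.002,-0.0057,0,0,0,0],[0,-0.002,-0.0057,0,0,0,0],[0,-0.002,-0.0057,0,0,0,0],[0,-0.002,-0.0057,0,0,0,0],[0,0,0,0,0,0,0],[0,0,0,0,0,0,0]],
  ],
)

```text
time: 3.82
ee_pos: [532.3, -40.9, 155.7]
eef_rot: [-0.0, 0.816, 0.578, -0.0]
force: [0.2, 0.0, -1.4]
grip_width: -0.0
```

Run:
```python
from h import *
s=state(); print(s["ee_pos"],s["force"])
q=camera("top"); p=camera("scene"); w=camera("wrist")
cv2.imwrite("pics/c3.png",np.hstack([cv2.resize(q["pixels"][140:260,220:340],(400,400)),cv2.resize(w["pixels"],(400,400))]))
```

```text
[532.33011285 -40.85883983 155.73937043] [ 0.1555562   0.03697027 -1.4128233 ]
```

View pics/c3.png

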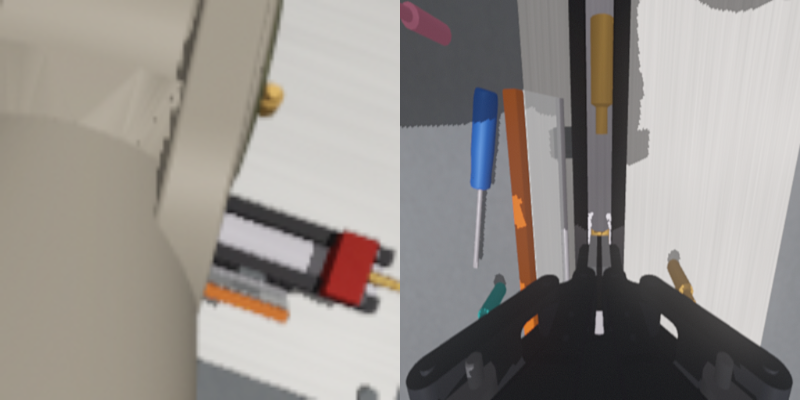

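The top crop only shows the block and an empty outlet end. The wrist view shows just a sliver of brass at (599,233) under the fingertips, which may be the pin's foot. I'll lift clear and check.

>>> play_rows(
  commands=[
    [[0,0,0,0.025,0,0,0],[0,0,0,0.025,0,0,0],[0,-0.01,0,0.03,0,0,0],[0,-0.035,0.01,0,0,0,0],[0,-0.035,0.01,0,0,0,0],[0,-0.035,0.01,0,0,0,0],[0,-0.02,0.01,0,0,0,0],[0,0,0,0,0,0,0]],
  ],
)

```text
time: 4.63
ee_pos: [393.1, 1.5, 235.8]
eef_rot: [-0.001, 0.816, 0.579, -0.001]
force: [-0.7, -0.5, 0.1]
grip_width: 0.2
```

```bash
cat > look.py <<'E'
from h import *
import sys
s=state(); print(s["time"],s["ee_pos"],s["force"])
q=camera("top"); p=camera("scene"); w=camera("wrist")
d=np.array([-.332,-.943]);n=np.array([.943,-.332]);o=np.array([527.5,-54.6])
for nm,c in(("top",q),("scene",p)):
    H,S,V=cv2.split(cv2.cvtColor(c["pixels"],cv2.COLOR_BGR2HSV))
    full=np.zeros(H.shape+(3,)); full[c["z_map"]>0]=cloud(c,np.ones(H.shape,bool))
    fx=(full[...,:2]-o)@d; fy=(full[...,:2]-o)@n; Z=full[...,2]
    m=(H>8)&(H<28)&(S>110)&(abs(fy)<13)&(fx>-140)&(fx<126)&(Z>80)&(Z<160)
    print(nm,"brass hist x",np.histogram(fx[m],bins=np.arange(-140,131,10))[0].tolist())
    m&=fx>-60
    if m.any(): print(nm,"pin x",fx[m].min().round(),fx[m].max().round(),"y",fy[m].mean().round(1),"z",np.percentile(Z[m],[5,50,95]).round())
    m=(H<12)&(S>180)&(V>130)&(fx>-105)&(fx<115)&(fy>-75)&(fy<45)&(Z>108)&(Z<175)
    if m.any(): print(nm,"strip y",np.percentile(fy[m],[5,50,95]).round(),"z",np.percentile(Z[m],[5,50,95]).round(),"x",fx[m].min().round(),fx[m].max().round())
cv2.imwrite(f"pics/{sys.argv[1]}.png",np.hstack([cv2.resize(q["pixels"][140:260,200:320],(400,400)),cv2.resize(p["pixels"][130:250,200:320],(400,400))]))
E
python3 look.py c4
```

```text
4.6333 [393.13009325   1.45786845 235.81003509] [-0.73157318 -0.52471522  0.07245859]
top brass hist x [35, 33, 33, 34, 30, 16, 4, 0, 0, 0, 0, 0, 10, 35, 35, 33, 34, 22, 15, 0, 0, 0, 0, 0, 0, 0, 0]
top pin x -13.0 49.0 y 0.9 z [ 96. 101. 105.]
scene brass hist x [23, 24, 18, 19, 9, 8, 1, 0, 0, 0, 0, 1, 6, 18, 24, 16, 16, 7, 6, 0, 0, 0, 0, 0, 0, 0, 0]
scene pin x -24.0 48.0 y 1.9 z [ 85. 100. 106.]
scene strip y [-48. -45. -41.] z [159. 162. 164.] x -101.0 106.0
```

View pics/c4.png

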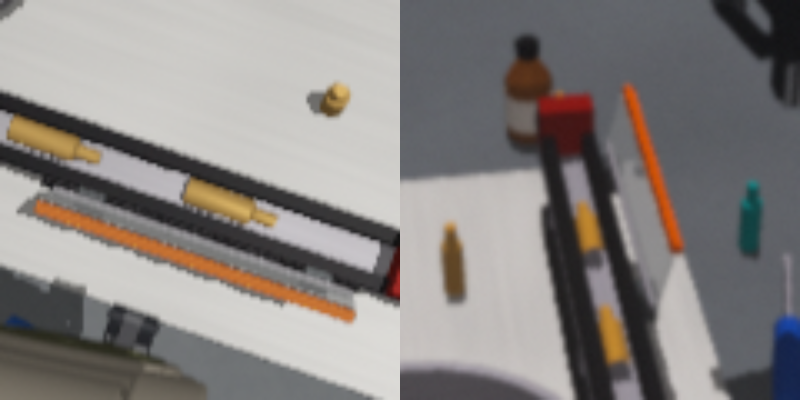

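The pin lies flat from feeder x -14 to +49 at z ≈ 101 with its nose pointing at the block, and nothing else has moved. The strip is at feeder y ≈ -45, z ≈ 162. Now I go down behind the cover and push it.

>>> play_rows(
  commands=[
    [[0,0,0,-0.023,0,0,0],[0,0,0,-0.023,0,0,0],[0,0,0,-0.023,0,0,0],[0,0.0142,-0.005,0,0,0,0],[0,0.0142,-0.005,0,0,0,0],[0,0.0142,-0.005,0,0,0,0],[0,0.0142,-0.005,0,0,0,0],[0,0,0,0,0,0,0]],
  ],
)

```text
time: 5.45
ee_pos: [458.5, -22.0, 166.5]
eef_rot: [0.001, 0.816, 0.578, 0.001]
force: [0.8, -0.3, -0.8]
grip_width: 0.5
```

>>> play_rows(
  commands=[
    [[0,0.0057,-0.002,0,0,0,0],[0,0.0057,-0.002,0,0,0,0],[0,0.0057,-0.002,0,0,0,0],[0,0.0057,-0.002,0,0,0,0],[0,0.0057,-0.002,0,0,0,0],[0,0.0057,-0.002,0,0,0,0],[0,0.0057,-0.002,0,0,0,0],[0,0,0,0,0,0,0]],
  ],
)

```text
time: 6.12
ee_pos: [495.7, -35.0, 166.9]
eef_rot: [0.001, 0.816, 0.578, 0.0]
force: [0.7, 0.2, 0.0]
grip_width: 0.2
```

```bash
python3 look.py c5
```

```text
6.1167 [495.67525242 -34.96754786 166.93064115] [0.69286419 0.20168406 0.00110916]
top brass hist x [0, 0, 0, 0, 0, 0, 0, 0, 0, 0, 0, 0, 0, 0, 0, 0, 0, 0, 0, 0, 0, 0, 0, 0, 0, 0, 0]
scene brass hist x [19, 26, 18, 17, 7, 9, 1, 0, 0, 0, 0, 1, 7, 19, 19, 20, 16, 4, 5, 0, 0, 0, 0, 0, 0, 0, 0]
scene pin x -25.0 45.0 y 1.9 z [ 85. 101. 106.]
scene strip y [-19. -17. -14.] z [162. 163. 165.] x -3.0 99.0
```

View pics/c5.png

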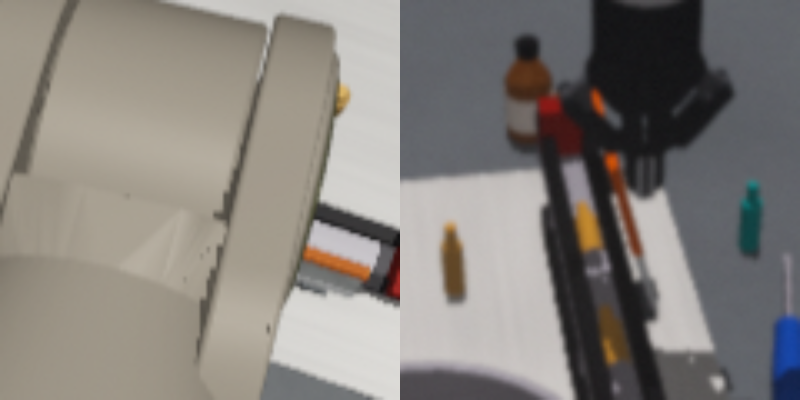

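The cover is already about 12° past upright (strip y ≈ -17) and the push is gentle, so I keep going.

>>> play_rows(
  commands=[
    [[0,0.0057,-0.002,0,0,0,0],[0,0.0057,-0.002,0,0,0,0],[0,0.0057,-0.002,0,0,0,0],[0,0.0057,-0.002,0,0,0,0],[0,0.0057,-0.002,0,0,0,0],[0,0,0,0,0,0,0],[0,0,0,0,0,0,0],[0,0,0,0,0,0,0]],
  ],
)

```text
time: 6.93
ee_pos: [522.6, -44.4, 166.7]
eef_rot: [-0.0, 0.816, 0.578, -0.0]
force: [0.1, -0.9, 1.4]
grip_width: 0.0
```

```bash
python3 look.py c6
```

```text
6.9333 [522.58754809 -44.40257027 166.65297085] [ 0.08003817 -0.85808968  1.37967556]
top brass hist x [0, 0, 0, 0, 0, 0, 0, 0, 0, 0, 0, 0, 0, 0, 0, 0, 0, 0, 0, 0, 0, 0, 0, 0, 0, 0, 0]
scene brass hist x [21, 18, 19, 18, 6, 5, 0, 0, 0, 0, 0, 0, 0, 0, 0, 0, 0, 0, 0, 0, 0, 0, 0, 0, 0, 0, 0]
scene strip y [21. 24. 26.] z [114. 117. 120.] x -18.0 111.0
```

The strip is now at y ≈ 24, z ≈ 117, so the cover looks shut. I'll back away upwards and verify.

>>> play_rows(
  commands=[
    [[0,0,0,0.025,0,0,0],[0,0,0,0.025,0,0,0],[0,-0.02,0,0.025,0,0,0],[0,-0.035,0.01,0,0,0,0],[0,-0.035,0.01,0,0,0,0],[0,-0.035,0.01,0,0,0,0],[0,-0.02,0,0,0,0,0],[0,0,0,0,0,0,0]],
  ],
)

```text
time: 7.75
ee_pos: [373.3, -13.3, 241.9]
eef_rot: [-0.001, 0.816, 0.578, -0.001]
force: [-0.8, -0.4, -0.6]
grip_width: -0.1
```

```bash
python3 look.py c7
```

```text
7.75 [373.32275862 -13.28890132 241.87511988] [-0.78441572 -0.36701147 -0.643435  ]
top brass hist x [34, 32, 33, 32, 4, 0, 0, 0, 0, 0, 0, 0, 0, 0, 0, 0, 0, 0, 0, 0, 0, 0, 0, 0, 0, 0, 0]
scene brass hist x [20, 24, 19, 22, 10, 4, 0, 0, 0, 0, 0, 0, 0, 0, 0, 0, 0, 0, 0, 0, 0, 0, 0, 0, 0, 0, 0]
scene strip y [20. 24. 26.] z [115. 117. 120.] x -98.0 110.0
```

View pics/c7.png

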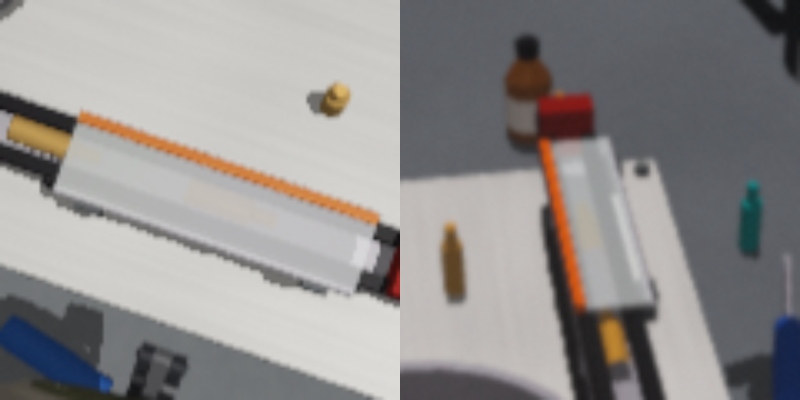

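The cover is flat over the channel, with its strip from top-crop (80,117) to (378,217). The pin shows faintly through it at (190-275, 180-222), unmoved with its nose downstream. The arm is clear, so I'm handing in.

```bash
python3 -c "
from cell import *
print(hand_in())"
```

```text
the job is handed in; nothing more can be done
None
```

I tipped the pin and shut the cover, using pushes only, then handed the job in at about 7.8 s on the robot's clock.

- **Pin:** With the fingers shut, I pushed it over from its upstream side. Before I shut the cover, both cameras showed it lying flat in the channel, at about x -14 to +49 mm, with its nose towards the red block. Afterwards it showed faintly through the cover in the same place.
- **Cover:** I pushed on its back until it fell shut. The orange strip stayed level along its length at about z 117 mm, y +24 mm. This fits the strip's top surface when shut (114 mm at its middle).
- **Other things:** In the last pictures the queued pin, spare pin and bottle stood where they started. I did not re-measure the screwdriver, but nothing passed near it. The arm was clear of everything, and the wrist force readings I saw stayed under about 2 N.

No check failed, but in the last depth data only the scene camera picked up the strip; for the top camera I relied on the picture.

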